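# Hang the lopsided plaster whale on the sprung boom of a mobile

### The arm

A 7-joint arm with a two-finger parallel gripper is mounted at the origin on the work surface. World frame = base frame: x ahead of the robot, y to its left, z up, the work surface at z = 0. Lengths are in mm, angles in rad, forces in N, time in s.
With the tool pointing down it reaches from about 350 to 900 mm from the base axis. Payload 8.1 kg.
Tool frame: the origin (TCP) lies midway between the tips of the shut fingers; the grasp point (between the pads) lies 19 mm behind it; z points along the fingers, y is the line along which they close (so a half turn about z gives the same grasp; the last joint's range is limited). The gripper opens to 92 mm and grips with 3 to 60 N. Pads are 19 mm wide; open, the fingers measure 130 mm over their backs; the gripper's body (75 mm by 190 mm) begins 47 mm behind the grasp point.
Start: joints at [1.046, 0.434, 0.025, 1.573, -0.012, 1.134, -0.075], TCP at [255.856, -570.245, 226.742] pointing down, gripper open.
Joint ranges: [-2.62, 2.62], [-0.44, 2.09], [-1.27, 1.32], [0.08, 2.57], [-1.32, 4.46], [0.12, 2], [-2.74, 2.74]. Speed limits (rad/s): [2.22, 2.22, 3.01, 3.01, 3.14, 3.14, 3.14].

### API

Orientations are given as a rotation vector (axis times angle).
In Python, from plant import manip, cams gives the robot as it stands (manip), with the cameras (cams).
- The arm moves only by the tool inch_along, called as name(argument=value, ...), one argument or row to a line, values as JSON. Schema: {"type":"object","properties":{"offsets":{"type":"array","items":{"type":"array","items":{"type":"array","items":{"type":"number"},"minItems":6,"maxItems":6},"minItems":1,"maxItems":10},"minItems":1,"maxItems":1},"jaw":{"type":"number"},"clamp_n":{"type":"number"},"only":{"type":"string"},"quiet":{"type":"boolean"},"lines":{"type":"string"}},"required":["offsets"],"additionalProperties":false}. offsets is a list that holds a single list of rows (three levels of brackets), with 1 to 10 rows, each of 6 numbers: dx, dy, dz in mm, then a rotation vector rx, ry, rz in rad; each row shifts and turns the commanded pose from where the row before left it, along the tool's axes as they then stand; what a row does not reach is not made up. A row lasts 1/12 s, in which the tool goes at most 41.7 mm and 0.125 rad, less where a joint would pass 70% of its speed; a pose out of reach is approached as far as the arm can. jaw is the finger opening in mm, set as the call begins (left out keeps the last). The fingers move at their own pace and stop on an object; clamp_n is the grip in N (left out, the last holds). Time passes only in rows, so rows that do not move let the fingers close. The tool returns the time, the measured TCP pose, the force, the opening and the grip force at its end. only (a regular expression) keeps the lines of the reply that match it, lines (a string "A,B") keeps lines A to B, and quiet returns only ok. Input that does not fit is refused with a message, and nothing moves.
- manip.state(): the state, without advancing time (a new reading comes with each control period).
- cams.read_camera(name): name is "side" or "top"; returns the picture (400x640x3 uint8, red, green, blue); there is no depth.
- cams.camera_model(name): a dict with "intrinsics" (3x3 intrinsics, pixels), "distortion" ([k1, k2, p1, p2, k3] as OpenCV has them; the pictures are not rectified), "rvec" (rotation vector, rad) and "tvec" (3), from world to camera coordinates, as OpenCV has them. Camera axes: x right, y down, z forward; pixel columns grow to the right and rows downward; lengths in mm; the calibration is good to about 2 mm. A picture is of the moment at which its call begins. camera_model takes no time and is no camera call.
- manip.hand_in(): hands the job in; it is judged then, once.
The state is a dict: "t": time; "qpos": joint angles; "joint_vel": joint speeds; "tau": joint torques, N m; "tcp_pos": TCP position; "orientation": TCP orientation; "contact_force": force on the tool from outside, world axes, zero at the start; "torque": the same for the moment, N m; "width": finger opening in mm; "finger_force": force on a finger pad.
Only numpy, scipy, OpenCV 4.12 (cv2) and the standard library are available. Lean on these libraries where they do the work, as an engineer would, in place of code of your own. Each camera call takes 0.05 s, during which the arm holds its last target. There are 200 camera calls.

### The job

Lift the black-and-white plaster whale out of its wooden drying rack and hang it by its steel crook on the brass sprung boom of the mobile stand, in the resting place between the red collar and the upturned tip. The whale is nose-heavy and its weight is not known: ease it down slowly until the boom has taken all of its weight, and let go with the whale already tipped the way it wants to hang, so that the boom does not bounce and the whale does not swing; never force the boom down. Leave it hanging still from the boom and do not disturb the other things on the table.

Things in the scene. Friction and masses are not known exactly. Their poses are not given: they have to be found in the camera images.
- whale: Loose plaster whale, 22 x 195 x 60 mm, hollow or metal-cored: weight unknown (1.3 to 5.9 N). Origin under the middle of its flat belly; x across its thickness, y to the nose (95 mm away), z up. An 8 mm wire crook on its back carries a square wooden grip. Centre of mass 24 mm towards the nose, 37 mm above the belly: hung from the crook it settles about 0.26 rad nose-down (turned about x).
- whale_eye (a point): Point under the crook's peak, 127.5 mm above the belly over the middle: the axis of the 10 mm boom lies here when hung. Axes as the whale's. The crook is an upside-down V at 45 degrees, its wire's axis peaking at 138 mm, with an upright down to the back 22 mm on the tail side and a short leg 22 mm on the nose side.
- whale_mouth (a point): Middle of the crook's opening, which faces the nose: 22 mm to the nose side, 82 mm above the belly. It is 44 mm high, from the whale's back (60 mm above the belly) to the wire's end (104 mm); the boom can pass in here, under the V, or be threaded in across the whale's thickness.
- whale_grip (a point): Point in the wooden grip over the crook's peak, 180 mm above the belly. The grip is 16 x 16 mm and reaches from 140 to 202 mm above the belly. Axes as the whale's.
- rack: Fixed wooden drying rack, 100 x 170 mm and 12 mm thick, in which the whale stands between two rails 24 mm high with 5 mm of clearance in all; lift the whale straight up by at least 40 mm. Origin: centre on the table; y runs along the slot, towards the nose.
- stand: Fixed mobile stand: wooden foot about 110 x 130 mm and 14 mm high, a post and a metal fork up to 220 mm. Origin on the table under the boom's pivot, which is 205 mm up; the boom points along the stand's -x.
- boom_notch (a point): Resting place on the axis of the boom, 150 mm from its pivot, between the red collar (18 mm across, starting 19 mm from this point on the pivot side) and the upturned tip (30 mm from this point, rising 21 mm above the axis). The boom is a 10 mm bar. It moves with the boom; x along the boom (as the stand's when the boom's joint reads 0).
- boom (a joint): Sprung brass boom's angle, rad: 0 when empty, the boom then rises 0.22 rad from level towards its tip; grows as the boom is pressed down, stop at 0.55. The resting place sinks by about 10 mm for each newton hung there (spring 2.2 N m per rad, lightly damped: it bounces if the load is let go before the boom carries it).
- jar: Bystander: glass jar of paint water, 76 mm across, 105 mm high.
- tube: Bystander: black paint tube with a white cap, 115 mm long.
- pencil_case: Bystander: black pencil case, 75 x 190 x 50 mm.
- glue: Bystander: white glue bottle, 52 mm across, 120 mm high.
- tape: Bystander: yellow roll of tape, 90 mm across, 24 mm high.
- tin: Bystander: paint tin with a blue label, 72 mm across, 70 mm high.
- paints: Bystander: white box of watercolours lying flat, 110 x 200 x 16 mm.

How it is judged (in metres and radians):
On the way, in this order (a step that is already met when the one before it is completed fails the run):
1. the whale is lifted clear of the rack, held by the gripper (z of whale in the frame of rack above 0.045 m and contact force between the fingers and whale above 1 N), for 0.2 s.
2. still held by the gripper, the whale's crook bears on the boom at its resting place and the boom has begun to sink (distance between whale_eye and boom_notch below 0.025 m and contact force between boom and whale above 0.5 N and value of joint boom above 0.03 rad and contact force between the fingers and whale above 1 N), for 0.2 s.
At the end, for the whole second after the job is handed in: The whale hangs free on the boom: the point under its crook's peak within 25 mm of the resting place, the boom carrying it (over 1 N, sunk over 0.04 rad) and still (under 0.15 rad/s), the whale still (under 50 mm/s, 0.4 rad/s), its belly over 25 mm above the table, released (distance between whale_eye and boom_notch below 0.025 m and contact force between boom and whale above 1 N and value of joint boom above 0.04 rad and velocity of joint boom between -0.15 and 0.15 rad/s and linear speed of whale below 0.05 m/s and angular speed of whale below 0.4 rad/s and height (world z) of whale above 0.025 m); the robot touches nothing.
It fails at once if the boom is knocked or dropped: it moves faster than 1 rad/s (velocity of joint boom above 1 rad/s or velocity of joint boom below -1 rad/s).
It fails at once if the boom bounces or is rushed: with the whale's crook at the resting place it moves faster than 0.35 rad/s (about 50 mm/s there) (distance between whale_eye and boom_notch below 0.03 m and (velocity of joint boom above 0.35 rad/s or velocity of joint boom below -0.35 rad/s)).
It fails at once if the whale swings on the boom: it turns faster than 0.8 rad/s with its crook at the resting place and the boom carrying it (distance between whale_eye and boom_notch below 0.03 m and contact force between boom and whale above 0.3 N and angular speed of whale above 0.8 rad/s).
It fails at once if the boom is forced: the whale presses on it with more than 14 N (summed over its contacts) or the robot with more than 5 N (contact force between boom and whale above 14 N or contact force between any of the fingers, the arm and boom above 5 N).
It fails at once if a bystander is moved by more than 25 mm (distance of any of jar, tube, pencil_case, glue, tape, tin, paints from where it was at the start of the episode above 0.025 m).
It also fails if it takes over 72 s, if anything falls off the work surface, if the arm or the gripper's body presses on something with over 40 N, if the wrist force passes 120 N, or if a joint passes its speed limit or range.

## Working session

There is one attempt and no reset: what is moved stays moved. The work goes in short steps, Python scripts to look and compute and a tool call to move; the robot and the scene stay as the last step left them, time stands still between calls to the robot, and variables do not carry over. Pictures are saved under pics/ and viewed, at most 12 in all, crops included, and the job is handed in when it is done.

```bash
ls; mkdir -p pics; python3 - <<'E'
from plant import manip, cams
import cv2
for n in("side","top"):
    cv2.imwrite(f"pics/{n}0.png",cams.read_camera(n)[:,:,::-1]); m=cams.camera_model(n); print(n,m)
print(manip.state())
E
```

```text
pics
plant.py
side {'intrinsics': array([[393.37115088,   0.        , 321.40516545],
       [  0.        , 393.37115088, 191.58228394],
       [  0.        ,   0.        ,   1.        ]]), 'distortion': array([-0.06596928,  0.        ,  0.        ,  0.        ,  0.        ]), 'rvec': array([ 2.26911897, -0.39233942,  0.14726728]), 'tvec': array([-523.84729367,  200.72410796, 1353.877251  ])}
top {'intrinsics': array([[504.8789557 ,   0.        , 315.19892087],
       [  0.        , 504.8789557 , 203.39027947],
       [  0.        ,   0.        ,   1.        ]]), 'distortion': array([-0.00626911,  0.        ,  0.        ,  0.        ,  0.        ]), 'rvec': array([ 2.10779414, -2.11508731,  0.22257534]), 'tvec': array([ -44.46767754,  558.74152373, 1532.13875455])}
{'t': 0.1, 'qpos': array([ 1.04638742,  0.43515248,  0.02497326,  1.57401225, -0.01160537,
        1.13401107, -0.07510228]), 'joint_vel': array([ 0.00067431, -0.00122124,  0.00188465, -0.0020088 ,  0.00036283,
        0.00089456, -0.00101947]), 'tau': array([ 4.25002479e-03, -6.69126463e+01,  9.88886543e-01, -3.15145719e+01,
       -6.03829441e-02,  3.73705721e-02,  3.53635448e-05]), 'tcp_pos': array([ 255.64331364, -569.8129646 ,  226.02158584]), 'orientation': array([-3.07066123e+00, -6.57273863e-01,  6.63781286e-04]), 'contact_force': array([-0.39373188, -0.43662667,  0.44333724]), 'torque': array([ 0.01845811, -0.01330998, -0.05173986]), 'finger_force': 0.0, 'width': 92.05473574120069}
```

View pics/side0.png

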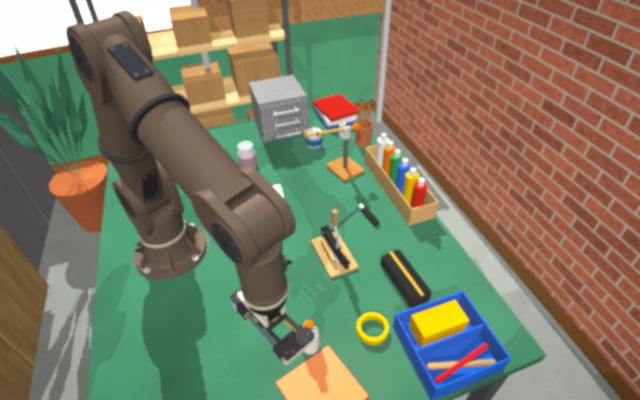

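View pics/top0.png

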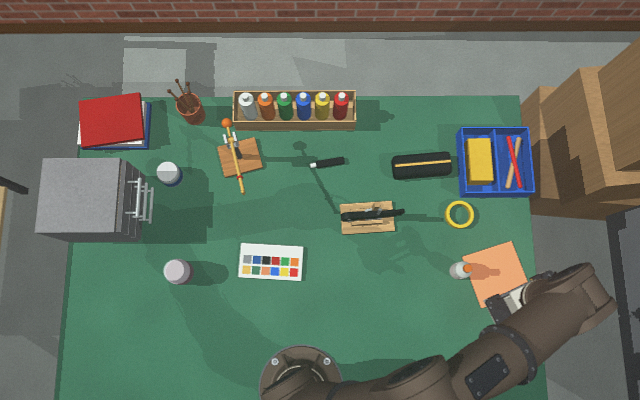

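The side view shows the rack with the whale near (335,245) and the stand near (345,165) with its boom going left. In the top view the rack is at (368,217) and the stand at (238,157), with the boom from (228,125) to (241,190). I'll zoom in.

```bash
python3 - <<'E'
import cv2,numpy as np
s=cv2.imread("pics/side0.png");t=cv2.imread("pics/top0.png")
def c(im,x,y,w,h,W,H): return cv2.resize(im[y:y+h,x:x+w],(W,H),interpolation=cv2.INTER_CUBIC)
a=np.hstack([c(s,290,200,80,60,400,300),c(s,295,115,80,60,400,300)])
b=np.hstack([c(t,330,187,80,60,400,300),c(t,200,115,100,75,400,300)])
cv2.imwrite("pics/z0.png",np.vstack([a,b]))
E
```

```text
(no output)
```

View pics/z0.png

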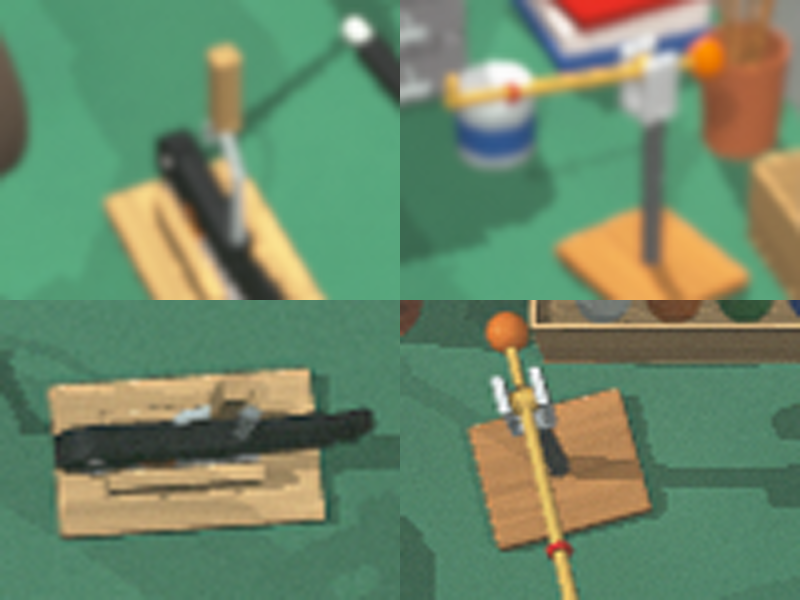

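The crops show the nose towards image-left in the top view (+y) and the crook's upright on the tail side. The red collar is at top (239.8,177.3) and side (317.6,133.4), and the grip's ends are at side (335.2,209) and (335.6,226). Next I fit the poses.

```bash
cat > h.py <<'E'
import numpy as np,cv2
from plant import manip, cams
from scipy.optimize import least_squares
from scipy.spatial.transform import Rotation as R
M={n:cams.camera_model(n) for n in("side","top")}
def proj(n,P):
    m=M[n];return cv2.projectPoints(np.array(P,float).reshape(-1,1,3),m["rvec"],m["tvec"],m["intrinsics"],m["distortion"])[0][:,0]
def ray(n,uv,z):
    m=M[n];r=cv2.Rodrigues(m["rvec"])[0];u=cv2.undistortPoints(np.array([[uv]],float),m["intrinsics"],m["distortion"])[0,0]
    d=r.T@[u[0],u[1],1];c=-r.T@m["tvec"];return c+d*(z-c[2])/d[2]
E
python3 - <<'E'
from h import *
def tr(x,y,a,P):
    c,s=np.cos(a),np.sin(a);P=np.array(P,float);return np.c_[x+c*P[:,0]-s*P[:,1],y+s*P[:,0]+c*P[:,1],P[:,2]]
# rack/whale
RC=[(340,203.4),(392,201),(395,231),(342.4,234)]
for p in RC: print(ray("top",p,12)[:2].round())
RP=[(50,85,12),(50,-85,12),(-50,-85,12),(-50,85,12)]
def f(q): return (proj("top",tr(*q,RP))-RC).ravel()
r=least_squares(f,[600,-150,0],x_scale=[10,10,.1]);print("rack",r.x,abs(r.fun).max())
G=[(0,0,12+202),(0,0,12+140)]
print("grip pred side",proj("side",tr(*r.x,G)),"top",proj("top",tr(*r.x,G)))
# with whale offset: fit xy of grip using side
for z,p in((214,(335.2,209)),(152,(335.6,226))): print("grip from side",ray("side",p,z))
# stand
def boom(q,l,rise=.22,up=0):
    x,y,a=q;return [x-np.cos(a)*(l*np.cos(rise)-up*np.sin(rise)),y-np.sin(a)*(l*np.cos(rise)-up*np.sin(rise)),205+l*np.sin(rise)+up*np.cos(rise)]
def g(q):
    P=[boom(q,128),boom(q,180),boom(q,0)]
    return np.r_[(proj("top",P)-[(239.75,177.25),(241.7,191),(231,140)]).ravel(),(proj("side",P)-[(317.6,133.4),(305,133.6),(345,128)]).ravel()]
r2=least_squares(g,[750,130,1.],x_scale=[10,10,.1],loss="soft_l1");print("stand",r2.x,r2.fun.round(1) if 0 else g(r2.x).round(1));print("notch",boom(r2.x,150))
for p in [(217.5,147.5),(254.5,137.5),(263,167),(225,177.5)]: print(ray("top",p,14)[:2].round())
for n,p,z in(("tin",(168,172),70),("glue",(177,271),120),("jar",(0,0),0)): print(n,ray("top",p,z).round())
s=manip.state();print(R.from_rotvec(s["orientation"]).as_matrix().round(3))
E
```

```text
[ 568. -127.]
[ 576. -296.]
[ 477. -302.]
[ 468. -133.]
rack [ 5.22201878e+02 -2.14624322e+02  5.26115148e-02] 0.30559188936499027
grip pred side [[333.14140877 209.4194894 ]
 [333.16116039 223.71680714]] top [[374.5926343  204.36460851]
 [372.17004719 208.68260281]]
grip from side [ 528.62248066 -215.08159072  214.        ]
grip from side [ 525.88564541 -226.33491847  152.        ]
stand [7.22279926e+02 1.99793887e+02 2.44924246e-01] [-0.8 -1.1  0.5  1.2  0.1 -1.2 -0.6 -0.7  0.2  0.9 -0.7  0.6]
notch [np.float64(580.2640558837112), np.float64(164.29813022583937), np.float64(237.7344434621304)]
[759. 277.]
[793. 155.]
[691. 125.]
[656. 249.]
tin [660. 420.  70.]
glue [343. 361. 120.]
jar [1321. 1082.    0.]
[[ 0.912  0.409 -0.001]
 [ 0.409 -0.912  0.001]
 [-0.    -0.001 -1.   ]]
```

```bash
python3 - <<'E'
from h import *
s=cv2.imread("pics/side0.png");a=.0526
hs=cv2.cvtColor(s,cv2.COLOR_BGR2HSV)
m=(hs[:,:,0]<28)&(hs[:,:,1]>50)
sub=m[200:230,325:346];print("\n".join("".join(".#"[int(v)] for v in r) for r in sub))
ys,xs=np.nonzero(sub[:26]);n,l,st,ce=cv2.connectedComponentsWithStats(sub[:26].astype(np.uint8));print(st,ce+[325,200])
def box(x,y,zb):
    c,sn=np.cos(a),np.sin(a)
    return [(x+c*i*8-sn*j*8,y+sn*i*8+c*j*8,zb+k) for i in(-1,1) for j in(-1,1) for k in(140,202)]
def cen(n,x,y):
    h=cv2.convexHull(proj(n,box(x,y,12)).astype(np.float32));mm=cv2.moments(h);return np.array([mm["m10"]/mm["m00"],mm["m01"]/mm["m00"]]),h[:,0].min(0).round(1),h[:,0].max(0).round(1)
for P in((522,-215),(525,-218),(528,-220)): print(P,cen("side",*P),cen("top",*P))
t=cv2.imread("pics/top0.png")
cv2.imwrite("pics/g.png",cv2.resize(np.hstack([s[195:235,315:365],t[190:230,350:400]]),None,fx=8,fy=8,interpolation=cv2.INTER_NEAREST))
E
```

```text
.....................
.....................
.....................
.....................
.....................
.....................
.....................
.....................
.....................
.........##..........
.......#####.........
.......######........
.......######........
.......######........
.......######........
.......######........
.......######........
.......######........
.......######........
.......######........
.......######........
.......######........
.......######........
.......######........
.......######........
........#####........
........####.........
.....................
.....................
.....................
[[  0   0  21  26 450]
 [  7   9   6  17  96]] [[335.10666667 211.47111111]
 [334.5        217.32291667]]
(522, -215) (array([333.14528703, 216.62390546]), array([329.6, 207.1], dtype=float32), array([336.6, 226.3], dtype=float32)) (array([373.56366845, 206.52430693]), array([369.4, 201.5], dtype=float32), array([377.8, 211.6], dtype=float32))
(525, -218) (array([334.41126101, 217.03834058]), array([330.9, 207.5], dtype=float32), array([337.9, 226.7], dtype=float32)) (array([374.57101085, 205.50609388]), array([370.4, 200.5], dtype=float32), array([378.8, 210.6], dtype=float32))
(528, -220) (array([335.56447749, 217.23392427]), array([332.1, 207.7], dtype=float32), array([339.1, 226.9], dtype=float32)) (array([375.23228824, 204.48984919]), array([371. , 199.5], dtype=float32), array([379.5, 209.6], dtype=float32))
```

View pics/g.png

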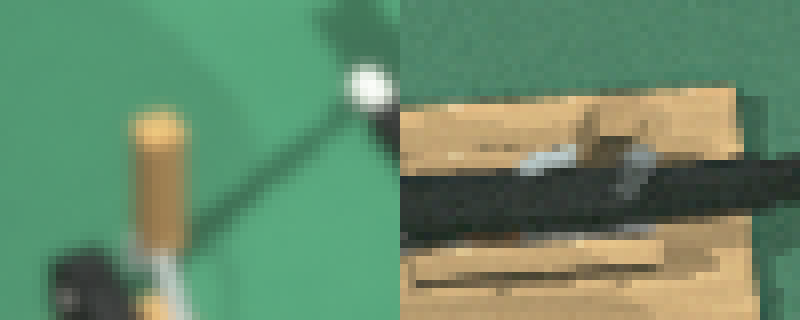

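inch_along(
  offsets=[
    [[0, 0, -32, 0, 0, 0], [0, 0, -32, 0, 0, 0], [32.3, -17.6, 0, 0, 0, 0], [32.3, -17.6, 0, 0, 0, 0], [32.3, -17.6, 0, 0, 0, 0], [32.3, -17.6, 0, 0, 0, 0], [32.3, -17.6, 0, 0, 0, 0], [32.3, -17.6, 0, 0, 0, 0], [32.3, -17.6, 0, 0, 0, 0]],
  ],
  jaw=60,
)

```text
t: 0.85
tcp_pos: [412.3, -363.6, 290.5]
orientation: [-3.072, -0.657, 0.001]
contact_force: [0.4, 0.4, -0.6]
width: 60.1
finger_force: 0.0
```

The grip's box fits side centroid (334.5,217.3) and top (376.2,206.7), which puts it at about (524,-221).

inch_along(
  offsets=[
    [[32, -16.9, 0, 0, 0, 0], [32, -16.9, 0, 0, 0, 0], [32, -16.9, 0, 0, 0, 0], [32, -16.9, 0, 0, 0, 0], [32, -16.9, 0, 0, 0, 0], [0, 0, 0, 0, 0, 0.092], [0, 0, 0, 0, 0, 0.092], [0, 0, 0, 0, 0, 0.092], [0, 0, 0, 0, 0, 0.092], [0, 0, 0, 0, 0, 0]],
  ],
)

```text
t: 1.68
tcp_pos: [522.9, -222.5, 290.3]
orientation: [-3.14, -0.078, 0.001]
contact_force: [0.4, 0.1, 1.3]
width: 60.1
finger_force: 0.0
```

```bash
python3 - <<'E'
from h import *
s=manip.state();print(s["tcp_pos"],R.from_rotvec(s["orientation"]).as_matrix().round(3))
a=cams.read_camera("side")[:,:,::-1];b=cams.read_camera("top")[:,:,::-1]
a=a[150:270,260:420];b=b[130:250,290:450]
cv2.imwrite("pics/h.png",cv2.resize(np.hstack([a,b]),(800,300),interpolation=cv2.INTER_CUBIC))
E
```

```text
[ 522.90512794 -222.52098778  290.28179856] [[ 0.999  0.05  -0.001]
 [ 0.05  -0.999  0.   ]
 [-0.001 -0.    -1.   ]]
```

View pics/h.png

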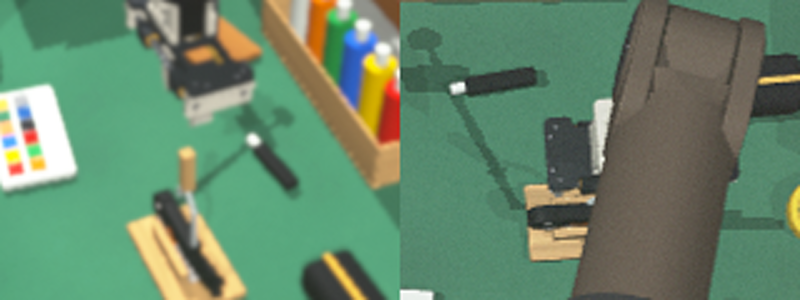

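The gripper hovers over the grip, with the fingers spread along the whale. I'll descend and close.

inch_along(
  offsets=[
    [[1, -1, 27, 0, 0, 0], [0, 0, 27, 0, 0, 0], [0, 0, 27, 0, 0, 0], [0, 0, 27, 0, 0, 0], [0, 0, 0, 0, 0, 0]],
  ],
)

```text
t: 2.2
tcp_pos: [520.9, -220.7, 177.8]
orientation: [-3.137, -0.089, 0.012]
contact_force: [-1.2, 0.5, -0.0]
width: 60.0
finger_force: 0.0
```

```bash
python3 - <<'E'
from h import *
print(proj("side",[manip.state()["tcp_pos"]]))
a=cams.read_camera("side")[:,:,::-1][170:260,280:400]
cv2.imwrite("pics/i.png",cv2.resize(a,(800,600),interpolation=cv2.INTER_CUBIC))
E
```

```text
[[333.43987753 219.34260077]]
```

View pics/i.png

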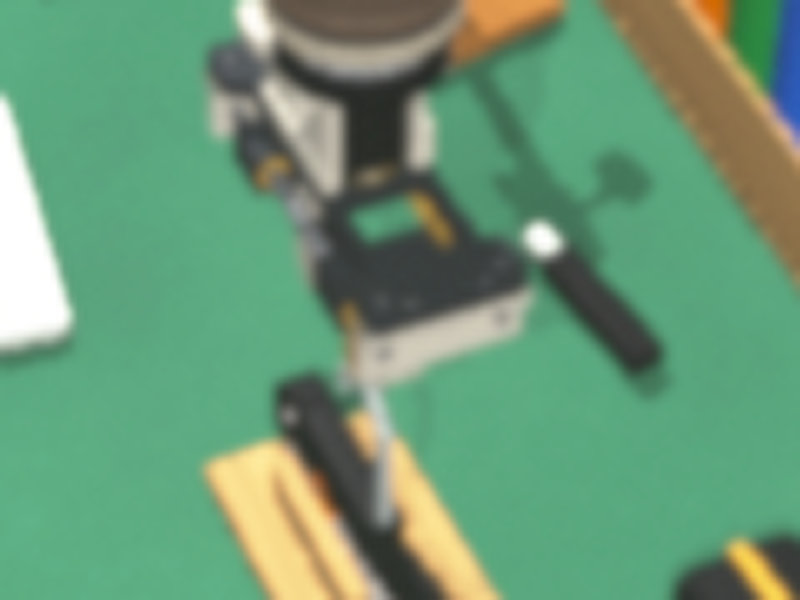

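The fingers straddle the grip. The projected TCP (333.4,219.3) is about 1 px left of the grip's axis, so I nudge +3 mm and close.

inch_along(
  offsets=[
    [[3, 0, -2, 0, 0, 0], [0, 0, 0, 0, 0, 0], [0, 0, 0, 0, 0, 0], [0, 0, 0, 0, 0, 0], [0, 0, 0, 0, 0, 0], [0, 0, 0, 0, 0, 0], [0, 0, 0, 0, 0, 0]],
  ],
  jaw=8,
  clamp_n=50,
)

```text
t: 2.83
tcp_pos: [527.1, -221.5, 185.0]
orientation: [3.14, 0.084, 0.0]
contact_force: [0.9, 0.2, -0.1]
width: 17.8
finger_force: 0.0
```

inch_along(
  offsets=[
    [[0, 0, -6, 0, 0, 0], [0, 0, -8, 0, 0, 0], [0, 0, -8, 0, 0, 0], [0, 0, -8, 0, 0, 0], [0, 0, -8, 0, 0, 0], [0, 0, -10, 0, 0, 0], [0, 0, -10, 0, 0, 0], [0, 0, -12, 0, 0, 0], [0, 0, 0, 0, 0, 0]],
  ],
)

```text
t: 3.58
tcp_pos: [528.3, -221.9, 257.7]
orientation: [3.139, 0.084, 0.006]
contact_force: [1.3, 0.1, -0.4]
width: 15.9
finger_force: 50.0
```

```bash
python3 - <<'E'
from h import *
s=manip.state();print(s["torque"],s["contact_force"])
a=cams.read_camera("side")[:,:,::-1][130:250,260:420]
cv2.imwrite("pics/j.png",cv2.resize(a,(800,600),interpolation=cv2.INTER_CUBIC))
E
```

```text
[-0.02509966 -0.09297455 -0.00647342] [ 1.25001102  0.09672761 -0.44504356]
```

View pics/j.png

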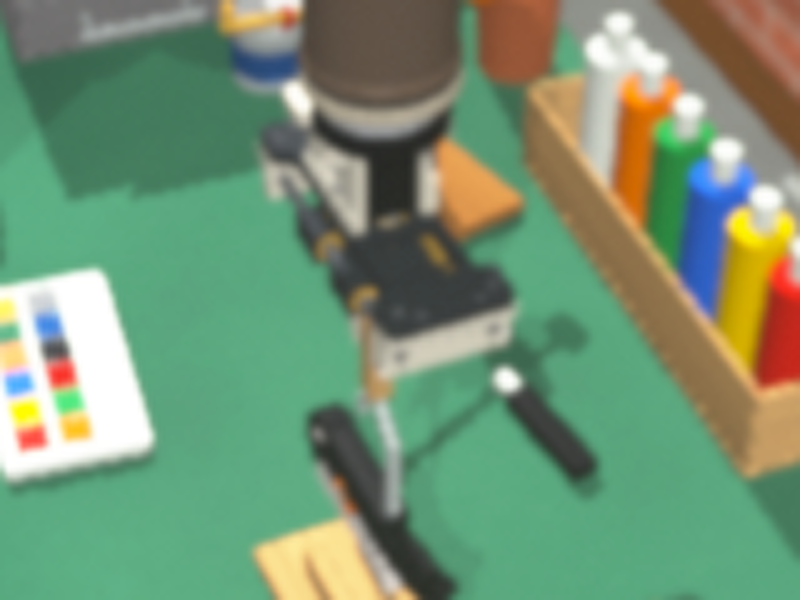

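The whale is out of the rack in the grip (15.9 mm, 50 N). The upright's base is at side (338.6,232.4), its bend at (339,218) and the grip's foot at (335,208.6). I use these to work out how far up the whale the TCP sits.

```bash
python3 - <<'E'
from h import *
s=manip.state();t=s["tcp_pos"];a=.0535
obs=np.array([(338.6,232.4),(339,218),(335,208.6)])
def f(q):
    dx,h=q;P=[t+[dx-np.sin(a)*y,np.cos(a)*y,z-h] for y,z in((-22,60),(-22,116),(0,140))]
    return (proj("side",P)-obs).ravel()
r=least_squares(f,[0,175]);print(r.x,r.fun.round(1))
E
```

```text
[ -0.46842369 173.29176524] [-0.2 -0.7 -0.4  0.9  0.6 -0.2]
```

inch_along(
  offsets=[
    [[0, 0, -10, 0, 0, 0], [0, 0, -10, 0, 0, 0], [0, 0, -10, 0, 0, 0], [0, 0, 0, 0, 0, 0], [0, 0, 0, 0, 0, 0], [0, 0, 0, 0, 0, 0], [0, 0, 0, 0, 0, 0]],
  ],
)

```text
t: 4.22
tcp_pos: [526.8, -221.4, 284.2]
orientation: [-3.14, -0.084, 0.001]
contact_force: [0.0, 0.5, -0.8]
width: 15.7
finger_force: 50.0
```

inch_along(
  offsets=[
    [[0, 0, 0, 0, 0, 0], [0, 0, 0, 0, 0, 0]],
  ],
  only="force|tcp",
)

```text
tcp_pos: [526.9, -221.5, 284.3]
contact_force: [-0.2, 0.3, -1.4]
finger_force: 50.0
```

inch_along(
  offsets=[
    [[0, 0, 0, 0, 0, 0], [0, 0, 0, 0, 0, 0]],
  ],
  only="force|torque",
)

```text
contact_force: [-0.1, -0.0, -1.6]
finger_force: 50.0
```

inch_along(
  offsets=[
    [[4, -10, -6, 0, 0, 0], [8, -20, -6, 0, 0, 0], [12, -32, -6, 0, 0, 0], [12, -32, -6, 0, 0, 0], [12, -35, -6, 0, 0, 0], [12, -35, -6, 0, 0, 0], [12, -35, -6, 0, 0, 0], [12, -32, -2, 0, 0, 0], [10, -20, 0, 0, 0, 0], [4, -8, 0, 0, 0, 0]],
  ],
)

```text
t: 5.38
tcp_pos: [611.5, 48.7, 329.2]
orientation: [-3.137, -0.094, -0.001]
contact_force: [0.4, 0.9, -2.2]
width: 15.6
finger_force: 50.0
```

inch_along(
  offsets=[
    [[0, 0, 0, 0, 0, -0.05], [0, 0, 0, 0, 0, -0.05], [0, 0, 0, 0, 0, -0.05], [0, 0, 0, 0, 0, -0.05], [0, 0, 0, -0.05, 0, 0], [0, 0, 0, -0.06, 0, 0], [0, 0, 0, -0.06, 0, 0], [0, 0, 0, -0.05, 0, 0], [0, 0, 0, -0.04, 0, 0], [0, 0, 0, 0, 0, 0]],
  ],
)

```text
t: 6.22
tcp_pos: [610.3, 45.0, 328.6]
orientation: [2.859, 0.37, 0.048]
contact_force: [-0.6, 1.2, -1.9]
width: 15.7
finger_force: 50.0
```

```bash
python3 - <<'E'
from h import *
s=manip.state();print(s["tcp_pos"],R.from_rotvec(s["orientation"]).as_matrix().round(3))
a=cams.read_camera("side")[:,:,::-1];b=cams.read_camera("top")[:,:,::-1]
cv2.imwrite("pics/k.png",np.hstack([cv2.resize(a[90:210,240:400],(400,300),interpolation=cv2.INTER_CUBIC),cv2.resize(b[110:215,190:330],(400,300),interpolation=cv2.INTER_CUBIC)]))
E
```

```text
[610.31627161  44.95909222 328.60607604] [[ 0.967  0.246  0.065]
 [ 0.254 -0.934 -0.249]
 [-0.     0.258 -0.966]]
```

View pics/k.png

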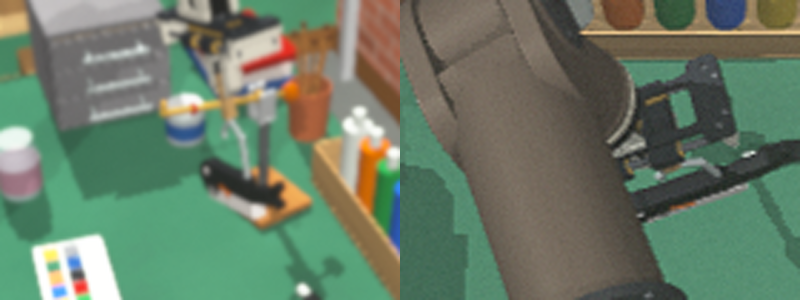

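The whale is nose-down at the stand's yaw, on the near side of the boom (collar at side (317.6,133.2)). Next I push it forward so the boom enters the mouth.

inch_along(
  offsets=[
    [[0, -8, -2.1, 0, 0, 0], [0, -12, -3.1, 0, 0, 0], [0.2, -12, -3.1, 0, 0, 0], [0.2, -12, -3.1, 0, 0, 0], [0.2, -12, -3.1, 0, 0, 0], [0.2, -10, -2.6, 0, 0, 0], [0.2, -10, -2.6, 0, 0, 0], [0.2, -10, -2.6, 0, 0, 0], [0, -8, -2.1, 0, 0, 0], [0, -8, -2.1, 0, 0, 0]],
  ],
)

```text
t: 7.15
tcp_pos: [585.5, 145.6, 328.1]
orientation: [2.86, 0.365, 0.048]
contact_force: [-0.7, -0.8, -1.3]
width: 15.5
finger_force: 50.0
```

inch_along(
  offsets=[
    [[0, -8, -2.1, 0, 0, 0], [0, -8, -2.1, 0, 0, 0], [0.2, -8, -2.1, 0, 0, 0], [0.2, -8, -2.1, 0, 0, 0], [0, -6, -1.6, 0, 0, 0], [0, -2.3, -0.6, 0, 0, 0], [0, 0, 0, 0, 0, 0], [0, 0, 0, 0, 0, 0]],
  ],
)

```text
t: 7.82
tcp_pos: [575.7, 184.9, 328.0]
orientation: [2.86, 0.364, 0.048]
contact_force: [-1.1, -1.0, -0.9]
width: 15.5
finger_force: 50.0
```

```bash
python3 - <<'E'
from h import *
a=cams.read_camera("side")[:,:,::-1]
s=manip.state();T=R.from_rotvec(s["orientation"]).as_matrix();print(s["tcp_pos"]);print(T.round(3))
eye=s["tcp_pos"]+T@[0,0,173-127.5];print("eye",eye,"boom in side pred",proj("side",[eye]))
cv2.imwrite("pics/l.png",cv2.resize(a[95:175,285:392],(800,600),interpolation=cv2.INTER_CUBIC))
E
```

```text
[575.82322537 184.58427315 327.99952463]
[[ 0.968  0.242  0.064]
 [ 0.25  -0.935 -0.249]
 [-0.     0.258 -0.966]]
eye [578.75729841 173.23865233 284.03456013] boom in side pred [[310.47463129 121.51955649]]
```

View pics/l.png

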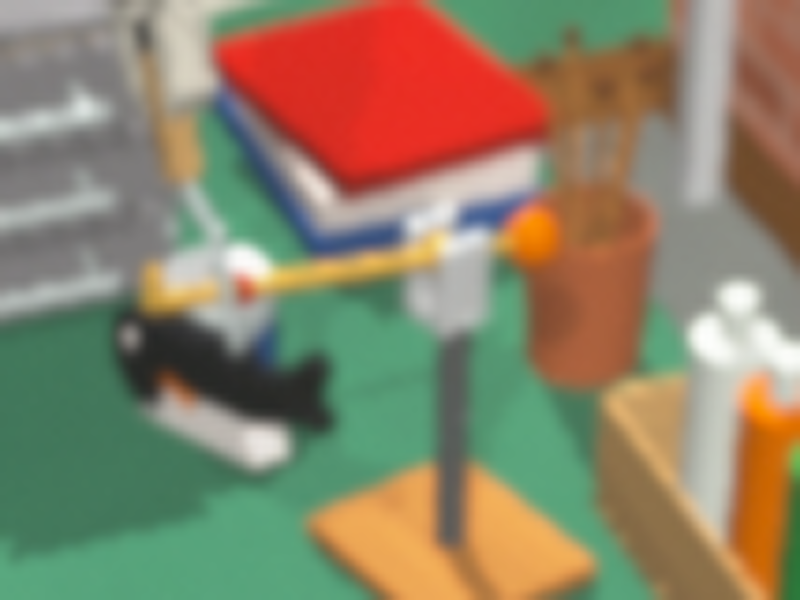

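The upright crosses in front of the boom just left of the red collar, at crop (225,290), so the boom is in the crook. I'll check the eye's column, then lower along the tool axis to just short of contact.

```bash
python3 - <<'E'
from h import *
s=manip.state();T=R.from_rotvec(s["orientation"]).as_matrix()
e=s["tcp_pos"]+T@[0,0,45.5]; print(proj("side",[e+46*T[:,2],[580.3,164.3,237.7]]))
E
```

```text
[[312.67119756 133.33136976]
 [312.10844336 133.48443809]]
```

inch_along(
  offsets=[
    [[0, 0, 4, 0, 0, 0], [0, 0, 6, 0, 0, 0], [0, 0, 6, 0, 0, 0], [0, 0, 6, 0, 0, 0], [0, 0, 5, 0, 0, 0], [0, 0, 4, 0, 0, 0], [0, 0, 3, 0, 0, 0], [0, 0, 2, 0, 0, 0], [0, 0, 0, 0, 0, 0], [0, 0, 0, 0, 0, 0]],
  ],
)

```text
t: 8.7
tcp_pos: [578.0, 176.3, 293.3]
orientation: [2.86, 0.365, 0.048]
contact_force: [0.0, 0.6, -2.0]
width: 15.7
finger_force: 50.0
```

inch_along(
  offsets=[
    [[0, 0, 0, 0, 0, 0], [0, 0, 0, 0, 0, 0], [0, 0, 0, 0, 0, 0]],
  ],
  only="tcp|force",
)

```text
tcp_pos: [578.1, 176.3, 293.4]
contact_force: [0.7, 0.2, -0.6]
finger_force: 50.0
```

```bash
python3 -c "
from plant import manip, cams;s=manip.state();print(s['torque'])"
```

```text
[0.37586665 0.08950364 0.02350136]
```

inch_along(
  offsets=[
    [[0, 0, 0, 0, 0, 0], [0, 0, 0, 0, 0, 0], [0, 0, 0, 0, 0, 0]],
  ],
  only="tcp|force",
)

```text
tcp_pos: [578.0, 176.2, 293.2]
contact_force: [-0.0, -0.5, -0.8]
finger_force: 50.0
```

```bash
cat > f.py <<'E'
from h import *
F=[];Q=[]
for i in range(8):
    cams.read_camera("side");s=manip.state();F.append(s["contact_force"]);Q.append(s["torque"])
print("AVG z",s["tcp_pos"].round(1),np.mean(F,0).round(2),np.mean(Q,0).round(3))
E
python3 f.py
```

```text
AVG z [578.  176.2 293.2] [ 0.21 -0.46 -1.3 ] [ 0.394  0.116 -0.003]
```

inch_along(
  offsets=[
    [[0, 0, 1, 0, 0, 0], [0, 0, 1, 0, 0, 0], [0, 0, 1, 0, 0, 0], [0, 0, 1, 0, 0, 0], [0, 0, 1, 0, 0, 0], [0, 0, 1, 0, 0, 0], [0, 0, 1, 0, 0, 0], [0, 0, 1, 0, 0, 0]],
  ],
  only="force",
)

```text
contact_force: [0.8, 0.6, -1.7]
finger_force: 50.0
```

```bash
python3 f.py
```

```text
AVG z [578.5 174.3 285.6] [-0.04 -0.17 -1.5 ] [0.385 0.104 0.008]
```

inch_along(
  offsets=[
    [[0, -0.26, 1, 0, 0, 0], [0, -0.26, 1, 0, 0, 0], [0, -0.26, 1, 0, 0, 0], [0, -0.26, 1, 0, 0, 0], [0, -0.26, 1, 0, 0, 0], [0, -0.26, 1, 0, 0, 0]],
  ],
  only="force",
)

```text
contact_force: [-0.2, -0.2, -0.7]
finger_force: 50.0
```

```bash
python3 f.py
```

```text
AVG z [578.5 174.2 279.4] [-0.31 -0.03 -1.02] [ 0.383  0.201 -0.026]
```

inch_along(
  offsets=[
    [[0, -0.26, 1, 0, 0, 0], [0, -0.26, 1, 0, 0, 0], [0, -0.26, 1, 0, 0, 0], [0, -0.26, 1, 0, 0, 0], [0, -0.26, 1, 0, 0, 0]],
  ],
  only="force",
)

```text
contact_force: [-0.9, 0.1, 0.0]
finger_force: 50.0
```

```bash
python3 f.py
```

```text
AVG z [578.5 174.2 274.2] [-0.68  0.14 -0.08] [ 0.39   0.303 -0.033]
```

inch_along(
  offsets=[
    [[0, -0.26, 1, 0, 0, 0], [0, -0.26, 1, 0, 0, 0], [0, -0.26, 1, 0, 0, 0], [0, -0.26, 1, 0, 0, 0]],
  ],
  only="force",
)

```text
contact_force: [-2.1, -0.2, 0.3]
finger_force: 50.0
```

```bash
python3 f.py
```

```text
AVG z [578.5 174.1 270. ] [-0.98  0.36  0.46] [ 0.374  0.406 -0.085]
```

The boom is taking load (fz from -1.45 N to about 0). Sideways drag of 1 N has built up along the boom, so I follow its arc by 2 mm and reread.

inch_along(
  offsets=[
    [[-0.5, 0, 0, 0, 0, 0], [-0.5, 0, 0, 0, 0, 0], [-0.5, 0, 0, 0, 0, 0], [-0.5, 0, 0, 0, 0, 0], [0, 0, 0, 0, 0, 0]],
  ],
  only="force",
)

```text
contact_force: [1.6, 0.8, -0.0]
finger_force: 50.0
```

```bash
python3 f.py;python3 f.py; python3 - <<'E'
from h import *
a=cams.read_camera("side")[:,:,::-1]
s=manip.state();T=R.from_rotvec(s["orientation"]).as_matrix();e=s["tcp_pos"]+T@[0,0,45.5];print(e,proj("side",[e]),T.round(3))
cv2.imwrite("pics/m.png",cv2.resize(a[95:175,285:392],(800,600),interpolation=cv2.INTER_CUBIC))
E
```

```text
AVG z [576.6 173.6 270. ] [ 1.29  1.18 -0.33] [ 0.55  -0.285  0.128]
AVG z [576.6 173.6 270. ] [1.33 0.99 0.01] [ 0.559 -0.293  0.122]
[579.5204146  162.31646202 225.98223472] [[312.18948974 136.47314623]] [[ 0.968  0.243  0.065]
 [ 0.251 -0.935 -0.249]
 [ 0.     0.257 -0.966]]
```

View pics/m.png

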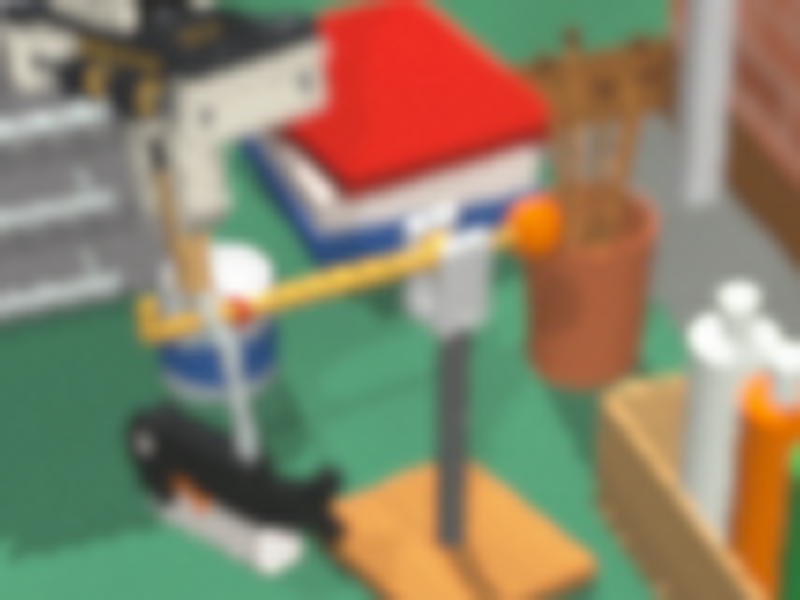

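The crook sits over the sunk boom, with the collar now at side (317.1,136.7), and the eye is between collar and tip. I back off 1 mm to null the side force.

inch_along(
  offsets=[
    [[0.5, -0.3, 0, 0, 0, 0], [0.4, -0.3, 0, 0, 0, 0], [0, 0, 0, 0, 0, 0]],
  ],
  only="force",
)

```text
contact_force: [-0.5, -0.8, 0.3]
finger_force: 50.0
```

```bash
python3 f.py;python3 f.py; python3 - <<'E'
from h import *
x,y,a=722.28,199.8,.245
for th in (0,.05,.1,.15):
    r=.22-th;l=128;print(th,proj("side",[[x-np.cos(a)*l*np.cos(r),y-np.sin(a)*l*np.cos(r),205+l*np.sin(r)]])) 
E
```

```text
AVG z [577.3 174.2 269.8] [-0.96 -1.11  0.01] [-0.079  0.303 -0.071]
AVG z [577.3 174.3 269.8] [-0.63 -2.13  0.14] [-0.206  0.261 -0.066]
0 [[317.0449173  132.73359597]]
0.05 [[316.81201189 134.26233949]]
0.1 [[316.65186101 135.76889576]]
0.15 [[316.56436029 137.24918538]]
```

inch_along(
  offsets=[
    [[-0.2, 0.2, 0, 0, 0, 0], [-0.1, 0.15, 0, 0, 0, 0], [0, 0, 0, 0, 0, 0]],
  ],
  only="force",
)

```text
contact_force: [0.5, -1.5, -0.1]
finger_force: 50.0
```

```bash
python3 f.py;python3 f.py
```

```text
AVG z [577.2 174.1 269.9] [ 0.59 -1.06  0.03] [ 0.016 -0.021  0.011]
AVG z [577.1 174.  269.9] [ 0.71 -0.93  0.16] [ 0.065 -0.095  0.055]
```

fz is about 0, so the boom carries the weight. I'll weaken the grip gradually so any residual relaxes under friction, then open.

inch_along(
  offsets=[
    [[0, 0.15, 0, 0, 0, 0], [0, 0, 0, 0, 0, 0], [0, 0, 0, 0, 0, 0]],
  ],
  clamp_n=20,
  only="force",
)

```text
contact_force: [0.0, -0.9, -0.4]
finger_force: 20.0
```

inch_along(
  offsets=[
    [[0, 0, 0, 0, 0, 0], [0, 0, 0, 0, 0, 0], [0, 0, 0, 0, 0, 0]],
  ],
  clamp_n=8,
  only="force",
)

```text
contact_force: [0.6, -0.2, 0.0]
finger_force: 8.0
```

inch_along(
  offsets=[
    [[0, 0, 0, 0, 0, 0], [0, 0, 0, 0, 0, 0], [0, 0, 0, 0, 0, 0], [0, 0, 0, 0, 0, 0]],
  ],
  clamp_n=3,
  only="force",
)

```text
contact_force: [0.5, -0.6, 0.5]
finger_force: 3.0
```

```bash
python3 f.py;python3 f.py
```

```text
AVG z [577.1 173.9 269.9] [ 0.33 -0.13 -0.13] [0.273 0.034 0.02 ]
AVG z [577.1 173.9 269.9] [-0.07 -0.06  0.12] [0.314 0.067 0.025]
```

inch_along(
  offsets=[
    [[0, 0, 0, 0, 0, 0], [0, 0, 0, 0, 0, 0], [0, 0, 0, 0, 0, 0], [0, 0, 0, 0, 0, 0], [0, 0, 0, 0, 0, 0], [0, 0, 0, 0, 0, 0]],
  ],
  jaw=17,
  only="force|wid",
)

```text
contact_force: [-0.0, -0.2, 0.3]
width: 16.6
finger_force: 0.0
```

inch_along(
  offsets=[
    [[0, 0, 0, 0, 0, 0], [0, 0, 0, 0, 0, 0], [0, 0, 0, 0, 0, 0], [0, 0, 0, 0, 0, 0], [0, 0, 0, 0, 0, 0], [0, 0, 0, 0, 0, 0]],
  ],
  jaw=19,
  only="force|wid",
)

```text
contact_force: [-0.5, 0.3, 0.8]
width: 18.9
finger_force: 0.0
```

inch_along(
  offsets=[
    [[0, 0, 0, 0, 0, 0], [0, 0, 0, 0, 0, 0], [0, 0, 0, 0, 0, 0], [0, 0, 0, 0, 0, 0], [0, 0, 0, 0, 0, 0], [0, 0, 0, 0, 0, 0]],
  ],
  jaw=24,
  only="force|wid",
)

```text
contact_force: [-1.0, -0.6, -0.3]
width: 23.9
finger_force: 0.0
```

```bash
python3 f.py
```

```text
AVG z [577.1 173.8 269.9] [ 0.12  0.16 -0.13] [ 0.302  0.073 -0.006]
```

inch_along(
  offsets=[
    [[0, 0, 0, 0, 0, 0], [0, 0, 0, 0, 0, 0], [0, 0, 0, 0, 0, 0], [0, 0, 0, 0, 0, 0], [0, 0, 0, 0, 0, 0], [0, 0, 0, 0, 0, 0]],
  ],
  jaw=50,
  only="force|wid",
)

```text
contact_force: [0.0, -0.2, 0.3]
width: 49.4
finger_force: 0.0
```

```bash
python3 - <<'E'
from h import *
a=cams.read_camera("side")[:,:,::-1]
cv2.imwrite("pics/n.png",cv2.resize(a[95:175,285:392],(800,600),interpolation=cv2.INTER_CUBIC))
E
```

```text
(no output)
```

View pics/n.png

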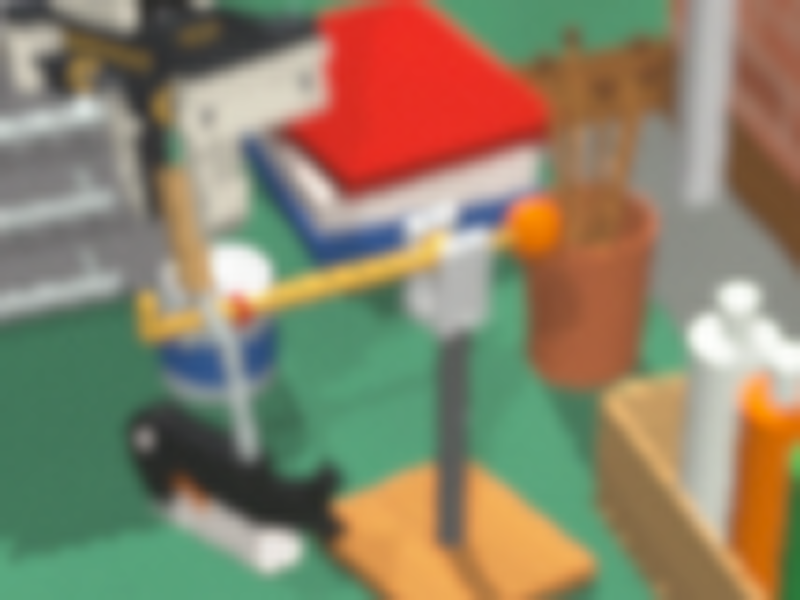

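The whale hangs free, with the crook on the boom between tip (150,325) and collar (240,310), the fingers open around the grip, and nothing moved. I retract along the tool axis, let it settle and compare frames for motion.

inch_along(
  offsets=[
    [[0, 0, -5, 0, 0, 0], [0, 0, -10, 0, 0, 0], [0, 0, -12, 0, 0, 0], [0, 0, -14, 0, 0, 0], [0, 0, -14, 0, 0, 0], [0, 0, -14, 0, 0, 0], [0, 0, -14, 0, 0, 0], [0, 0, -14, 0, 0, 0], [0, 0, -10, 0, 0, 0], [0, 0, 0, 0, 0, 0]],
  ],
)

```text
t: 21.4
tcp_pos: [570.6, 201.9, 376.1]
orientation: [2.862, 0.366, 0.053]
contact_force: [-0.7, 0.4, -0.0]
width: 49.8
finger_force: 0.0
```

inch_along(
  offsets=[
    [[0, 0, 0, 0, 0, 0], [0, 0, 0, 0, 0, 0], [0, 0, 0, 0, 0, 0], [0, 0, 0, 0, 0, 0], [0, 0, 0, 0, 0, 0], [0, 0, 0, 0, 0, 0], [0, 0, 0, 0, 0, 0], [0, 0, 0, 0, 0, 0]],
  ],
  only="t:",
)

```text
t: 22.07
```

```bash
python3 - <<'E'
from h import *
C=lambda:cams.read_camera("side")[120:175,298:335].astype(float)
a=C();ds=[]
for i in range(8): b=C();ds.append(round(abs(b-a).mean(),2))
print(ds)
o=cv2.imread("pics/n.png");n=cv2.resize(cams.read_camera("side")[95:175,285:392,::-1],(800,600),interpolation=cv2.INTER_CUBIC)
print(abs(o[250:].astype(float)-n[250:]).mean(), manip.state()["t"])
E
```

```text
[np.float64(0.42), np.float64(0.44), np.float64(0.42), np.float64(0.42), np.float64(0.43), np.float64(0.43), np.float64(0.42), np.float64(0.42)]
1.324709523809524 22.5667
```

```bash
python3 -c "
from plant import manip, cams;print(manip.hand_in())"
```

```text
the job is handed in; nothing more can be done
None
```

I handed the job in at 22.6 s: the whale hangs still and released from the boom, between the red collar and the upturned tip. The hand-in gave no verdict; I saw no bounce, swing or moved bystanders in the camera views I checked.

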